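# Load the inspection unit's locking slide-out tray

## Robot

A 6-joint arm with a two-finger parallel gripper is mounted at the origin on the work surface; the furniture and walls round the work are solid. World frame = base frame: x ahead of the robot, y to its left, z up, the work surface at z = 0. Lengths are in m, angles in rad, forces in N, time in s.
With the tool pointing down it reaches from about 0.25 to 0.8 m from the base axis. Payload 3.9 kg.
Tool frame: the origin (TCP) lies midway between the tips of the shut fingers; the grasp point (between the pads) lies 19 mm behind it (ctrl.hold_point_z is the distance from the TCP to the grasp point, in m); x points along the fingers, z is the direction in which the jaws open and shut, and the axes are right-handed (so a half turn about x gives the same grasp; the last joint's range is limited). The gripper opens to 85 mm and grips with 20 to 120 N. Pads are 22 mm wide; open, the fingers measure 114 mm over their backs; the gripper's body (76 mm by 85 mm) begins 54 mm behind the grasp point. The pads swing forward as they close: fully open they stand 13 mm farther back than shut.
Start: joints at [1.337, 0.26, -0.138, 1.173, 0, 1.571], TCP at [0.122, 0.511, 0.231] pointing down, gripper open.
Joint ranges: [-2.78, 2.78], [-0.83, 1.72], [-1.28, 1.37], [-1.9, 2.12], [-1.57, 1.48], [-3.14, 3.14]. Speed limits (rad/s): [2.57, 2.57, 3.14, 3.14, 3.14, 3.14].

## Interface

Orientations are given as [roll, pitch, yaw] about the fixed x, y, z axes, in that order (R = Rz(yaw) Ry(pitch) Rx(roll)).
In Python, from rig import ctrl, get_image, calibration gives the robot as it stands.
- The arm moves only by the tool servo_tool, never from a script. Its argument "rows" is a list of rows, each a list of 2 entries, a list of its own where there are three numbers: the shift along the world's x, y, z in mm, then the turn, a rotation vector about the world's x, y, z in degrees. A call has 1 to 8 rows; each row is the pose to reach, as a shift and turn from the pose commanded when the call began; what a row does not reach only later rows make up. A row lasts 1/12 s, in which the tool goes at most 41.7 mm and 7.16 degrees, less where a joint would pass 70% of its speed; a pose out of reach is approached as far as the arm can. A call with a gripper value outside its range is refused whole. "hand" is the finger opening in mm, from 0 to 85.4, set as the call begins (left out, the last holds). The fingers move at their own pace and stop on an object; "squeeze" is the grip in N (left out, the last holds). Time passes only in rows, so rows that repeat a pose let the fingers close. It gives the time, the measured TCP pose, the force and the opening at its end, in the units of the state.
- ctrl.read_state(): the state, without advancing time (a new reading comes with each control period).
- get_image(name): name is "side" or "top"; returns the picture (384x512x3 uint8, blue, green, red); there is no depth.
- calibration(name): a dict with "vfov" (degrees; the focal length in pixels is half the picture's height over the tangent of half this angle, whatever the lens; pixels are square), "cx", "cy" (the principal point, pixels), "pose" (4x4, takes a point from camera to world coordinates). Camera axes: x right, y down, z forward; pixel columns grow to the right and rows downward; lengths in m; the calibration is good to about 2 mm. A picture is of the moment at which its call begins. calibration takes no time and is no camera call.
- ctrl.hand_in(): hands the job in, once; it reports no verdict.
The state is a dict: "time": time; "joint_pos": joint angles; "qd": joint speeds; "joint_efforts": joint torques, N m; "position": TCP position; "ee_rot": TCP orientation; "force": force on the tool from outside, world axes, zero at the start; "moment": the same for the moment, N m; "opening": finger opening in m.
Only numpy, scipy, OpenCV 4.12 (cv2) and the standard library are available. Lean on these libraries where they do the work, as an engineer would, in place of code of your own. Each camera call takes 0.05 s, during which the arm holds its last target. There are 200 camera calls.

## Task

Load the worn bush into the inspection unit: pull its tray all the way out until the slides lock, and stand the bush upright on the round pad in the locked tray. Then press the red release button and push the tray fully home with the bush still standing on the pad; leave the grease pot and the loose carton where they are.

Things in the scene. Friction and masses are not known exactly. Their poses are not given: they have to be found in the camera images.
- unit: Fixed grey sheet-metal instrument housing, 236 wide (y), 230 deep (x), 120 high. Origin: on the bench under the middle of its front face; its +x points into the housing, away from the robot, +y to the left, z up. The tray's white front panel (232 wide, 10 thick, 14 to 114 above the bench) covers the front; the tray slides out along the unit's -x. The housing never moves.
- tray (a joint): Tray travel out of the housing, m: 0 home, 0.134 end stop; starts at 0 to 0.03; 1 to 3 N moves it. From 0.114 a spring bumper pushes it back with 4 to 8 N; past 0.127 a latch snaps in and, let go, it rests locked at 0.126, green bands on its side rails in view. When the release is pressed the bumper moves it about 10 mm in; then it is free, with the button let go.
- handle (a point): Middle of the tray's dark bow handle: a level round bar 14 in diameter, 110 long along the unit's y, 95 above the bench, its centre line 50 in front of the panel's outer face (60 in front of the housing's face when the tray is home). It moves with the tray. Axes as the unit's. Free all round; best pinched from above.
- pad (a point): Centre of the top of the round black rubber pad (80 in diameter, thin yellow ring of 60) on the tray floor, 24 above the bench; moves with the tray; 58 in front of the housing's face when locked out. Tray: 170 wide inside, side walls up to 66, front panel up to 114 above the bench; 126 from panel to housing when locked. Clear height under the roof: 112 above the bench. Axes as the unit's.
- release (a joint): Press depth of the red release button, m: 0 up, 0.011 fully down (it presses straight down; spring of about 2.5 N rising to 4 N, the latch lets go at about 0.008). It also dips by itself while the latch rides past the tray, and springs back.
- release_top (a point): Centre of the top of the red round release button, 32 in diameter, on the housing's roof near its front right corner (40 behind the front face, 88 to the right of the middle), 138 above the bench when up.
- bush_mid (a point): Centre (half-way up) of the worn bush: an upright, rusty steel sleeve with a copper liner, 52 in diameter, 85 high (hold it round the outside; its bore is closed to fingers), 0.5 to 0.95 kg. It stands on the bench in one of three places, which it swaps with the grease pot and the carton. Its z axis is its own axis.
- pot_mid (a point): Centre of a grease pot with a green lid, 63 in diameter, 54 high, loose; leave it alone.
- kitbox_mid (a point): Centre of the small flat carton lying loose on the bench, 86 x 105, 26 high (another one near the cooling block is fixed); leave it alone.
Mind the look-alikes: they are no part of the job. There is more than one size of the part that bears bush_mid; the job needs the smaller.

How it is judged:
By the outcome, as a careful person would: the job done as asked, in the order asked, and still so for the second after the job is handed in, with the robot touching nothing.
It also fails if it takes over 72 s, if anything falls off the work surface, if the arm or the gripper's body presses on something with over 40 N, if the wrist force passes 120 N, or if a joint passes its speed limit or range.

## Working session

There is one attempt and no reset: what is moved stays moved. The work goes in short steps, Python scripts to look and compute and a tool call to move; the robot and the scene stay as the last step left them, time stands still between calls to the robot, and variables do not carry over. Pictures are saved under pics/ and viewed, about 8 in all and at most 12, crops included, and the job is handed in when it is done.

Besides the shell and the picture viewer there is one more tool, called after ">>>" in YAML: its name, and indented under it one key for each argument. servo_tool: Moves the arm, as the interface text tells. Its arguments: {"type":"object","properties":{"rows":{"type":"array","items":{"type":"array"}},"hand":{"type":"number"},"squeeze":{"type":"number"}},"required":["rows"]}

```bash
ls; mkdir -p pics
cat > h.py <<'E'
import numpy as np, cv2
from rig import ctrl, get_image, calibration
def ray(name,u,v):
    c=calibration(name); f=192/np.tan(np.radians(c["vfov"]/2)); P=np.array(c["pose"])
    d=P[:3,:3]@np.array([(u-c["cx"])/f,(v-c["cy"])/f,1]); return P[:3,3],d
def onz(name,u,v,z):
    o,d=ray(name,u,v); return o+d*(z-o[2])/d[2]
def proj(name,p):
    c=calibration(name); f=192/np.tan(np.radians(c["vfov"]/2)); P=np.array(c["pose"])
    q=P[:3,:3].T@(np.array(p)-P[:3,3]); return q[0]/q[2]*f+c["cx"],q[1]/q[2]*f+c["cy"]
def snap(name,fn):
    im=get_image(name); cv2.imwrite("pics/"+fn+".png",im); return im
E
python3 - <<'E'
from h import *
a=snap("top","t0");b=snap("side","s0")
for n in("top","side"):
    c=calibration(n);print(n,{k:np.round(v,3).tolist() for k,v in c.items() if not isinstance(v,str)})
s=ctrl.read_state();print(s["time"],s["position"],s["ee_rot"],s["opening"],ctrl.hold_point_z)
E
```

```text
pics
top {'vfov': 45.79, 'cx': 252.302, 'cy': 201.838, 'pose': [[0.027, -0.997, 0.077, 0.467], [-1.0, -0.027, -0.005, 0.003], [0.007, -0.077, -0.997, 1.545], [0.0, 0.0, 0.0, 1.0]]}
side {'vfov': 42.075, 'cx': 250.341, 'cy': 202.169, 'pose': [[0.981, -0.084, 0.172, 0.28], [-0.191, -0.341, 0.92, -1.629], [-0.019, -0.936, -0.351, 0.726], [0.0, 0.0, 0.0, 1.0]]}
0.1 [0.12150541 0.51012078 0.23054813] [-3.13157525  1.56902092 -1.79460509] 0.0849367014141534 0.0187
```

View pics/t0.png

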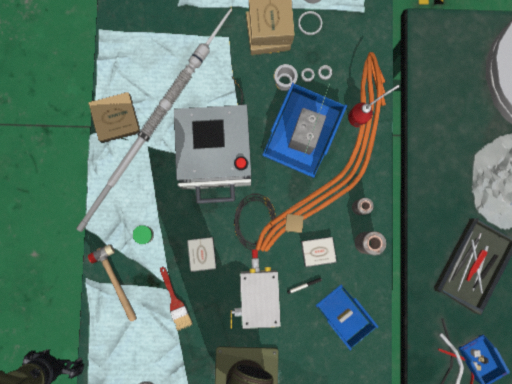

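View pics/s0.png

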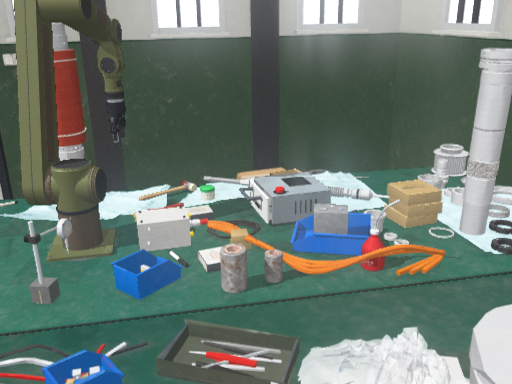

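Run:
```python
from h import *
a=cv2.imread("pics/t0.png");b=cv2.imread("pics/s0.png")
c1=cv2.resize(a[95:265,165:395],None,fx=2.6,fy=2.6,interpolation=cv2.INTER_CUBIC)
c2=cv2.resize(b[235:300,205:405],None,fx=2.6,fy=2.6,interpolation=cv2.INTER_CUBIC)
c2=cv2.resize(b[235:300,205:435],None,fx=2.6,fy=2.6,interpolation=cv2.INTER_CUBIC)
cv2.imwrite("pics/c0.png",np.vstack([c1,c2])[:600])
# red button
hsv=cv2.cvtColor(a,cv2.COLOR_BGR2HSV)
m=((hsv[...,0]<8)|(hsv[...,0]>172))&(hsv[...,1]>150)&(hsv[...,2]>100)
m[:, :220]=0;m[:,260:]=0;m[:140]=0;m[190:]=0
v,u=np.nonzero(m);print("btn",u.mean(),v.mean(),len(u),onz("top",u.mean(),v.mean(),.138))
# housing roof + panel: grey low saturation
m=(hsv[...,1]<40)&(hsv[...,2]>110);m[:95]=0;m[215:]=0;m[:,:165]=0;m[:,262:]=0
m=m.astype(np.uint8)*255
n,l,st,ce=cv2.connectedComponentsWithStats(m)
i=1+np.argmax(st[1:,4]);print(st[i]);c=cv2.findContours((l==i).astype(np.uint8),0,2)[0][0]
print(cv2.minAreaRect(c))
for x,y in((365,206),(374,243)):print(onz("top",x,y,.085))
```

```text
btn 240.5 162.5 88 [0.69856306 0.03588103 0.138     ]
[ 165   95   86   94 5922]
((207.5, 141.5), (93.0, 85.0), 90.0)
[ 0.57683758 -0.36811673  0.085     ]
[ 0.45876282 -0.39788023  0.085     ]
```

View pics/c0.png

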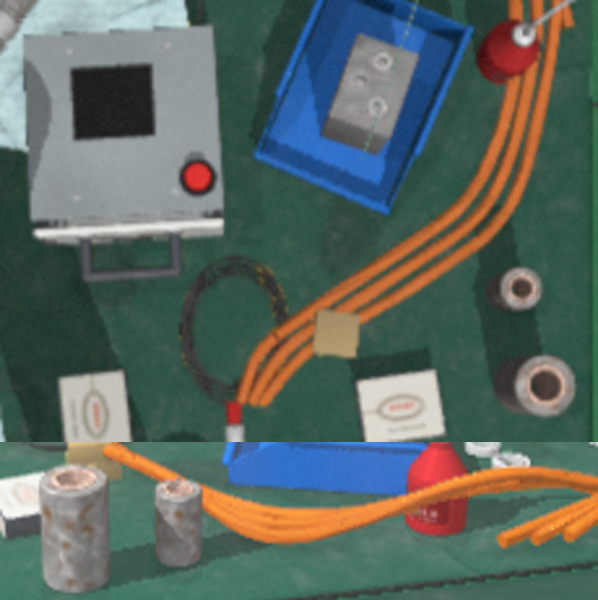

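Run:
```python
from h import *
def C(x,y,z): 
    p=onz("top",165+(x+.5)/2.6-.5,95+(y+.5)/2.6-.5,z);return p
names={"FL":(33,220,.12),"FR":(222,218,.12),"BL":(24,33,.12),"BR":(214,27,.12),"panL":(34,233,.114),"panR":(223,228,.114),"hL":(83,276,.095),"hR":(182,271,.095),"bush":(520,289,.085),"btn":(197,177,.138),
"cartonTL":(60,377,.026),"cartonTR":(125,371,.026)}
W={k:C(*v) for k,v in names.items()}
for k,v in W.items():print(k,v.round(4))
for a,b in(("FL","FR"),("BL","BR"),("panL","panR"),("hL","hR"),("BL","FL"),("BR","FR")):
    d=W[b]-W[a];print(a,b,np.linalg.norm(d),np.degrees(np.arctan2(d[1],d[0])))
# side view bush checks
print("side proj bush mid",proj("side",[W["bush"][0],W["bush"][1],.0425]),"btn",proj("side",W["btn"]))
b=cv2.imread("pics/s0.png");hs=cv2.cvtColor(b,cv2.COLOR_BGR2HSV)
m=((hs[...,0]<8)|(hs[...,0]>172))&(hs[...,1]>150)&(hs[...,2]>100);m[:170]=0;m[210:]=0;m[:,:260]=0;m[:,300:]=0
v,u=np.nonzero(m);print("side btn",u.mean(),v.mean())
```

```text
FL [0.6425 0.2336 0.12  ]
FR [0.6513 0.0046 0.12  ]
BL [0.8731 0.2537 0.12  ]
BR [0.8873 0.0208 0.12  ]
panL [0.6274 0.2327 0.114 ]
panR [0.6398 0.0031 0.114 ]
hL [0.578  0.1736 0.095 ]
hR [0.5875 0.0521 0.095 ]
bush [ 0.5773 -0.3671  0.085 ]
btn [0.6977 0.036  0.138 ]
cartonTL [0.453  0.2064 0.026 ]
cartonTR [0.4628 0.1236 0.026 ]
FL FR 0.22913334034672364 -87.81552559624483
BL BR 0.23329588013543343 -86.51374278702413
panL panR 0.22997545466037878 -86.90459096339029
hL hR 0.12182256699289509 -85.54216102243754
BL FL 0.2314757743254736 -175.0204457097222
BR FR 0.23660964056732378 -176.07530071689578
side proj bush mid (np.float64(272.4171956194954), np.float64(265.39965526559286)) btn (np.float64(278.93847446882216), np.float64(187.49161312985106))
side btn 279.0975609756098 189.46341463414635
```

```bash
cat >> h.py <<'E'
from scipy.spatial.transform import Rotation as Ro
def st():
    s=ctrl.read_state(); R=Ro.from_euler("xyz",s["ee_rot"]).as_matrix()
    print("t",round(s["time"],2),"p",(np.array(s["position"])*1000).round(1),"x",R[:,0].round(3),"z",R[:,2].round(3),"zang",round(float(np.degrees(np.arctan2(R[1,2],R[0,2]))),1),"F",np.round(s["force"],1),"open",round(s["opening"]*1000,1),"q",np.round(s["joint_pos"],2)); return s,R
E
python3 -c "
from h import *
s,R=st()
y=np.radians(3.8);T=np.array([[0,0,np.cos(y)],[0,0,np.sin(y)],[-1,0,0]])
for sg in(1,-1):
    z=sg*T[:,2];x=np.array([0,0,-1.]);T2=np.c_[x,np.cross(z,x),z]
    print(sg,np.degrees(Ro.from_matrix(T2@R.T).as_rotvec()))"
```

```text
t 0.1 p [121.5 510.1 230.5] x [-0.    -0.002 -1.   ] z [ 0.232  0.973 -0.002] zang 76.6 F [0.2 0.  0.2] open 84.9 q [ 1.34  0.26 -0.14  1.17 -0.    1.57]
1 [ 7.11240782e-02 -8.24698036e-02 -7.28027270e+01]
-1 [8.95314095e-02 7.72141886e-02 1.07197221e+02]
```

>>> servo_tool:
  rows:
    - [[230,-198,0],[0,0,-36.4]]
    - [[230,-198,0],[0,0,-36.4]]
    - [[230,-198,0],[0,0,-36.4]]
    - [[230,-198,0],[0,0,-36.4]]
    - [[230,-198,0],[0,0,-36.4]]
    - [[230,-198,0],[0,0,-36.4]]
    - [[230,-198,0],[0,0,-36.4]]
    - [[230,-198,0],[0,0,-36.4]]
  hand: 42

```text
time: 0.77
position: [0.3548, 0.3092, 0.231]
ee_rot: [-1.65, 1.568, -0.953]
force: [-0.0, 0.0, 0.2]
opening: 0.0421
```

>>> servo_tool:
  rows:
    - [[232,-199,-50],[0,0,-36.4]]
    - [[232,-199,-50],[0,0,-36.4]]
    - [[232,-199,-50],[0,0,-36.4]]
    - [[232,-199,-50],[0,0,-36.4]]
    - [[232,-199,-50],[0,0,-36.4]]
    - [[232,-199,-50],[0,0,-36.4]]
    - [[232,-199,-50],[0,0,-36.4]]
    - [[232,-199,-50],[0,0,-36.4]]

```text
time: 1.43
position: [0.5865, 0.1106, 0.1796]
ee_rot: [-1.417, 1.569, -1.354]
force: [0.4, 0.1, 0.5]
opening: 0.0422
```

Run:
```python
from h import *
s,R=st()
a=snap("top","t1");b=snap("side","s1")
c1=cv2.resize(a[130:250,160:280],None,fx=4,fy=4,interpolation=cv2.INTER_CUBIC)
c2=cv2.resize(b[110:230,190:265+0],(300,480),interpolation=cv2.INTER_CUBIC)
cv2.imwrite("pics/c1.png",np.hstack([c1,c2]))
print(proj("side",[.583,.113,.095]),proj("top",[.583,.113,.095]),proj("top",s["position"]),proj("side",s["position"]))
```

```text
t 1.43 p [586.5 110.6 179.6] x [ 0.    -0.001 -1.   ] z [0.998 0.063 0.   ] zang 3.6 F [0.4 0.1 0.5] open 42.2 q [ 0.19  0.41 -0.06  1.11 -0.    1.69]
(np.float64(244.29003226938931), np.float64(194.29412498489248)) (np.float64(215.61144937806569), np.float64(199.80801662558608)) (np.float64(214.39607415635453), np.float64(196.3694065568828)) (np.float64(244.82105847722417), np.float64(172.86913351977617))
```

View pics/c1.png

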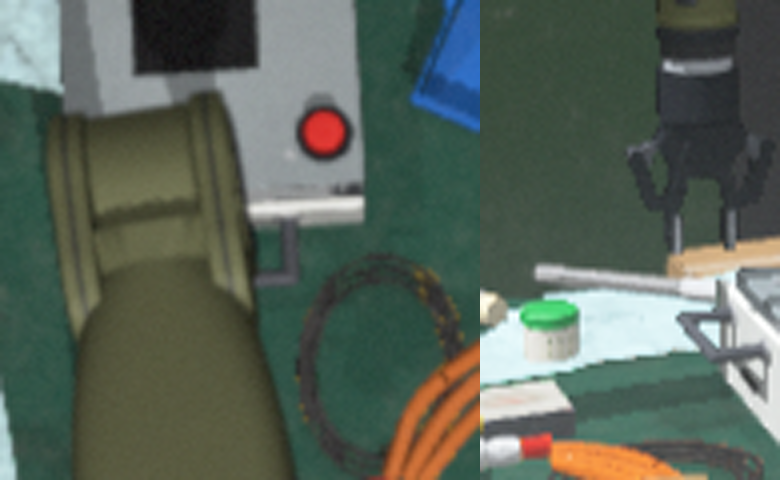

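>>> servo_tool:
  rows:
    - [[-1,2,-30],[0,0,0]]
    - [[-1,2,-60],[0,0,0]]
    - [[-1,2,-85],[0,0,0]]
    - [[-1,2,-103],[0,0,0]]
    - [[-1,2,-103],[0,0,0]]
    - [[-1,2,-103],[0,0,0]]

```text
time: 2.03
position: [0.5806, 0.1167, 0.0777]
ee_rot: [3.128, 1.567, -3.087]
force: [-0.6, -0.1, -0.2]
opening: 0.0418
```

>>> servo_tool:
  rows:
    - [[0,0,0],[0,0,0]]
    - [[0,0,0],[0,0,0]]
    - [[0,0,0],[0,0,0]]
    - [[0,0,0],[0,0,0]]
    - [[0,0,0],[0,0,0]]
    - [[0,0,0],[0,0,0]]
    - [[0,0,0],[0,0,0]]
  hand: 0
  squeeze: 50

```text
time: 2.62
position: [0.5838, 0.1165, 0.0803]
ee_rot: [0.437, 1.567, 0.504]
force: [-1.1, 1.0, 6.7]
opening: 0.0131
```

>>> servo_tool:
  rows:
    - [[-10,-1,0],[0,0,0]]
    - [[-25,-2,0],[0,0,0]]
    - [[-40,-3,0],[0,0,0]]
    - [[-55,-4,0],[0,0,0]]
    - [[-70,-5,0],[0,0,0]]
    - [[-85,-6,0],[0,0,0]]
    - [[-95,-6,0],[0,0,0]]
    - [[-100,-7,0],[0,0,0]]

```text
time: 3.28
position: [0.485, 0.108, 0.0803]
ee_rot: [-0.307, 1.564, -0.241]
force: [2.8, -2.5, 5.1]
opening: 0.0121
```

>>> servo_tool:
  rows:
    - [[-4,0,0],[0,0,0]]
    - [[-8,-1,0],[0,0,0]]
    - [[-12,-1,0],[0,0,0]]
    - [[-15,-1,0],[0,0,0]]
    - [[-18,-1,0],[0,0,0]]
    - [[-20,-1,0],[0,0,0]]
    - [[-22,-1,0],[0,0,0]]
    - [[-22,-1,0],[0,0,0]]

```text
time: 3.95
position: [0.4658, 0.1063, 0.0803]
ee_rot: [-0.399, 1.56, -0.334]
force: [7.6, -6.2, 2.9]
opening: 0.012
```

>>> servo_tool:
  rows:
    - [[-2,-2,0],[0,0,0]]
    - [[-3,-2,0],[0,0,0]]
    - [[-4,-2,0],[0,0,0]]
    - [[-4,-2,0],[0,0,0]]

```text
time: 4.28
position: [0.4626, 0.106, 0.0804]
ee_rot: [-0.036, 1.56, 0.03]
force: [8.4, -1.6, 0.4]
opening: 0.012
```

>>> servo_tool:
  rows:
    - [[-1,0,0],[0,0,0]]
    - [[-2,0,0],[0,0,0]]
    - [[-3,0,0],[0,0,0]]
    - [[-3,0,0],[0,0,0]]

```text
time: 4.62
position: [0.4598, 0.1058, 0.0803]
ee_rot: [-0.098, 1.559, -0.032]
force: [8.3, -2.3, -1.1]
opening: 0.0122
```

>>> servo_tool:
  rows:
    - [[-1,0,0],[0,0,0]]
    - [[-2,0,0],[0,0,0]]
    - [[-3,0,0],[0,0,0]]
    - [[-3,0,0],[0,0,0]]

```text
time: 4.95
position: [0.4583, 0.1057, 0.0804]
ee_rot: [-0.129, 1.556, -0.064]
force: [11.2, -3.6, -4.2]
opening: 0.0125
```

>>> servo_tool:
  rows:
    - [[6,0,0],[0,0,0]]
    - [[6,0,0],[0,0,0]]
    - [[6,0,0],[0,0,0]]
    - [[6,0,0],[0,0,0]]

```text
time: 5.28
position: [0.463, 0.1061, 0.0803]
ee_rot: [-0.044, 1.559, 0.022]
force: [7.7, -1.5, 0.3]
opening: 0.0122
```

>>> servo_tool:
  rows:
    - [[0,0,0],[0,0,0]]
    - [[0,0,0],[0,0,0]]
    - [[0,0,0],[0,0,0]]
    - [[0,0,60],[0,0,0]]
    - [[0,0,100],[0,0,0]]
    - [[-30,-20,130],[0,0,0]]
    - [[-40,-60,130],[0,0,0]]
    - [[-50,-100,130],[0,0,0]]
  hand: 44

```text
time: 5.95
position: [0.4093, 0.0148, 0.2108]
ee_rot: [0.094, 1.566, 0.165]
force: [0.4, -1.4, 0.0]
opening: 0.044
```

>>> servo_tool:
  rows:
    - [[20,-240,0],[0,0,0]]
    - [[20,-240,0],[0,0,0]]
    - [[20,-240,0],[0,0,0]]
    - [[20,-240,0],[0,0,0]]
    - [[20,-240,0],[0,0,0]]
    - [[20,-240,0],[0,0,0]]
    - [[20,-240,0],[0,0,0]]
  hand: 85

```text
time: 6.53
position: [0.4293, -0.2308, 0.2075]
ee_rot: [-1.497, 1.568, -1.436]
force: [1.2, -0.1, -0.1]
opening: 0.0848
```

Run:
```python
from h import *
s,R=st()
a=snap("top","t2");b=snap("side","s2")
c1=cv2.resize(a[130:280,165:265],None,fx=4,fy=4,interpolation=cv2.INTER_CUBIC)
c2=cv2.resize(b[160:310,200:300],None,fx=4,fy=4,interpolation=cv2.INTER_CUBIC)
cv2.imwrite("pics/c2.png",np.hstack([c1,c2]))
```

```text
t 6.53 p [ 429.3 -230.8  207.5] x [ 0.    -0.002 -1.   ] z [0.998 0.06  0.   ] zang 3.4 F [ 1.2 -0.1 -0.1] open 84.8 q [-0.49  0.21 -0.27  1.09 -0.    1.02]
```

View pics/c2.png

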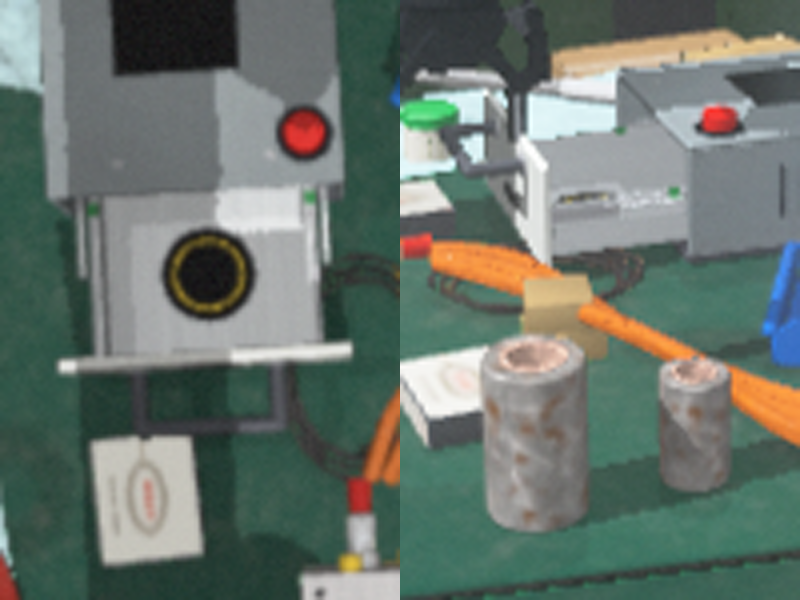

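Run:
```python
from h import *
a=cv2.imread("pics/t2.png");hsv=cv2.cvtColor(a,cv2.COLOR_BGR2HSV)
m=(hsv[...,2]<60).astype(np.uint8);m[:180]=0;m[212:]=0;m[:,:200]=0;m[:,235:]=0
c=max(cv2.findContours(m,0,2)[0],key=cv2.contourArea);print(cv2.minEnclosingCircle(c),cv2.boundingRect(c))
(u,v),r=cv2.minEnclosingCircle(c);print("pad",onz("top",u,v,.024),"crop est",onz("top",165+208.5/4-.5,130+274.5/4-.5,.024))
# bands / handle corners
for x,y,z in((137,425,.095),(285,424,.095),(60,368,.114),(351,352,.114)):
    print(onz("top",165+x/4,130+y/4,z).round(4))
print("btn",onz("top",165+304/4,130+132/4,.138))
# bush: background is green; bush low saturation
b=cv2.imread("pics/t0.png");h=cv2.cvtColor(b,cv2.COLOR_BGR2HSV)
m=((h[...,1]<90)&(h[...,2]>70)).astype(np.uint8);m[:190]=0;m[222:]=0;m[:,:345]=0;m[:,385:]=0
c=max(cv2.findContours(m,0,2)[0],key=cv2.contourArea);x=cv2.boundingRect(c);print(x,cv2.minEnclosingCircle(c))
print("bushtop?",onz("top",x[0]+x[2]/2-.5,x[1]+x[3]/2-.5,.075))
# copper liner centre
m=((h[...,0]<15)&(h[...,1]>60)&(h[...,2]>90)).astype(np.uint8);m[:195]=0;m[217:]=0;m[:,:352]=0;m[:,378:]=0
v,u=np.nonzero(m);print(len(u),u.mean(),v.mean(),onz("top",(u.min()+u.max())/2,(v.min()+v.max())/2,.085))
# side bush: silhouette in side picture, bottom ellipse & top from crop
for X,Y,z in((696,372,.085),(694,478,.0)):
    print("side",onz("side",200+(X-400)/4,160+Y/4,z))
```

```text
((216.58433532714844, 198.1024169921875), 11.012263298034668) (206, 188, 22, 22)
pad [0.59448999 0.11531822 0.024     ] crop est [0.59441768 0.11517941 0.024     ]
[0.4655 0.1611 0.095 ]
[0.4694 0.0437 0.095 ]
[0.5085 0.2211 0.114 ]
[ 0.5272 -0.0071  0.114 ]
btn [0.69702983 0.03427489 0.138     ]
(356, 196, 20, 19) ((365.5, 203.5), 11.510964393615723)
bushtop? [ 0.58088615 -0.37225973  0.075     ]
19 366.10526315789474 205.68421052631578 [ 0.57692489 -0.37134563  0.085     ]
side [ 0.58072986 -0.37295501  0.085     ]
side [ 0.57860329 -0.37474946  0.        ]
```

>>> servo_tool:
  rows:
    - [[80,-75,0],[0,0,7]]
    - [[149,-140,0],[0,0,14]]
    - [[149,-140,0],[0,0,21]]
    - [[149,-140,0],[0,0,28]]
    - [[149,-140,0],[0,0,35]]
    - [[149,-140,0],[0,0,42]]
    - [[149,-140,0],[0,0,49]]
    - [[149,-140,0],[0,0,49]]

```text
time: 7.3
position: [0.5783, -0.3635, 0.2065]
ee_rot: [1.457, 1.567, 2.383]
force: [-0.0, 0.5, -0.3]
opening: 0.0852
```

>>> servo_tool:
  rows:
    - [[0,0,0],[0,0,7]]
    - [[0,0,0],[0,0,14]]
    - [[0,0,0],[0,0,21]]
    - [[0,0,0],[0,0,28]]
    - [[0,0,0],[0,0,35]]
    - [[0,0,0],[0,0,41.3]]
    - [[0,0,0],[0,0,41.3]]
    - [[0,0,-40],[0,0,41.3]]

```text
time: 7.97
position: [0.5826, -0.3669, 0.1764]
ee_rot: [-2.179, 1.555, -0.541]
force: [2.4, -1.0, 1.5]
opening: 0.085
```

Run:
```python
from h import *
s,R=st()
b=snap("side","s3")
cv2.imwrite("pics/c3.png",cv2.resize(b[120:310,200:340],None,fx=3,fy=3,interpolation=cv2.INTER_CUBIC))
```

```text
t 7.97 p [ 582.6 -366.9  176.4] x [ 0.013 -0.008 -1.   ] z [-0.068  0.998 -0.009] zang 93.9 F [ 2.4 -1.   1.5] open 85.0 q [-0.56  0.56  0.19  1.19  0.   -0.63]
```

View pics/c3.png

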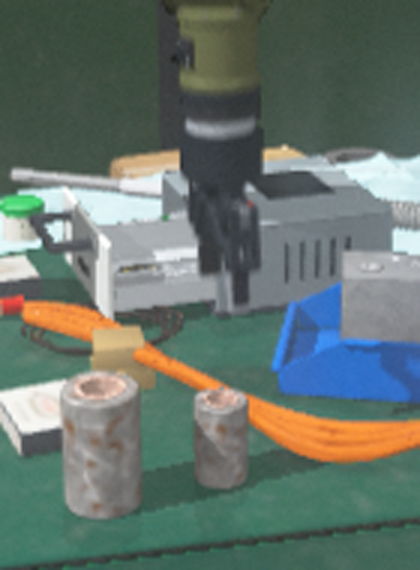

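>>> servo_tool:
  rows:
    - [[0,0,0],[0,0,0]]
    - [[0,0,-25],[0,0,0]]
    - [[0,0,-50],[0,0,0]]
    - [[0,0,-75],[0,0,0]]
    - [[0,0,-100],[0,0,0]]
    - [[0,0,-120],[0,0,0]]
    - [[0,0,-124],[0,0,0]]
    - [[0,0,-124],[0,0,0]]

```text
time: 8.68
position: [0.5778, -0.365, 0.0438]
ee_rot: [0.889, 1.569, 2.53]
force: [-0.5, 0.2, 0.2]
opening: 0.0852
```

Run:
```python
from h import *
s,R=st()
b=snap("side","s4")
cv2.imwrite("pics/c4.png",cv2.resize(b[180:310,220:340],None,fx=4,fy=4,interpolation=cv2.INTER_CUBIC))
```

```text
t 8.68 p [ 577.8 -365.    43.8] x [-0.002  0.001 -1.   ] z [-0.07   0.998  0.001] zang 94.0 F [-0.5  0.2  0.2] open 85.2 q [-0.56  0.64 -0.01  0.92  0.   -0.63]
```

View pics/c4.png

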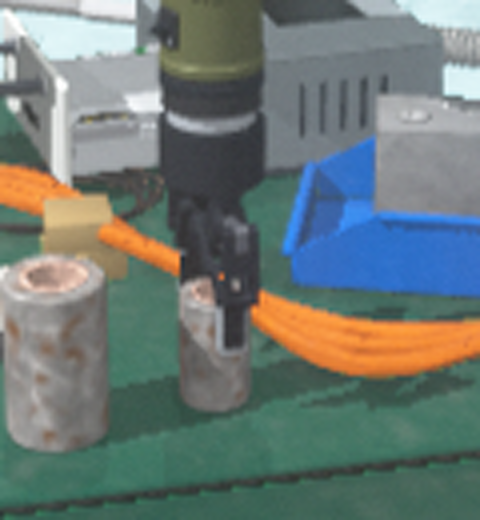

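Run:
```python
from h import *
for p in([.578,-.414,.056],[.575,-.422,.056],[.578,-.371,.0],[.578,-.371,.0425],[.572,-.371,.0425]):
    u,v=proj("side",p);print(p,(u-220)*4,(v-180)*4)
b=cv2.imread("pics/s0.png")  # bush silhouette at row 275..285
h=cv2.cvtColor(b,cv2.COLOR_BGR2HSV)
for v in(262,266,270,274,278):
    r=[u for u in range(255,295) if not(55<h[v,u,0]<95 and h[v,u,1]>60)];print(v,r[0],r[-1],(np.mean([r[0],r[-1]])-220)*4)
```

```text
[0.578, -0.414, 0.056] 225.98772343526116 354.9080131502544
[0.575, -0.422, 0.056] 224.5498183425941 360.6768767246606
[0.578, -0.371, 0.0] 212.00495164912195 395.61570567693707
[0.578, -0.371, 0.0425] 211.83527623932628 343.9469106942213
[0.572, -0.371, 0.0425] 203.77818078991686 344.8267393612184
262 264 294 236.0
266 265 294 238.0
270 265 294 238.0
274 264 282 212.0
278 265 282 214.0
```

>>> servo_tool:
  rows:
    - [[0,-5,0],[0,0,0]]
    - [[0,-5,0],[0,0,0]]
    - [[0,-5,0],[0,0,0]]

```text
time: 8.98
position: [0.5793, -0.3718, 0.0459]
ee_rot: [-2.212, 1.567, -0.57]
force: [-0.5, -0.2, -0.2]
opening: 0.0851
```

>>> servo_tool:
  rows:
    - [[0,0,0],[0,0,0]]
    - [[0,0,0],[0,0,0]]
    - [[0,0,0],[0,0,0]]
    - [[0,0,0],[0,0,0]]
    - [[0,0,0],[0,0,0]]
    - [[0,0,0],[0,0,0]]
    - [[0,0,0],[0,0,0]]
    - [[0,0,0],[0,0,0]]
  hand: 30
  squeeze: 60

```text
time: 9.65
position: [0.5782, -0.3701, 0.0445]
ee_rot: [-0.663, 1.57, 0.979]
force: [-1.5, 3.5, 6.1]
opening: 0.0508
```

>>> servo_tool:
  rows:
    - [[0,0,10],[0,0,0]]
    - [[0,0,30],[0,0,0]]
    - [[0,0,55],[0,0,0]]
    - [[0,0,80],[0,0,0]]
    - [[0,0,105],[0,0,0]]
    - [[0,0,125],[0,0,0]]
    - [[0,0,132],[0,0,0]]
    - [[0,0,132],[0,0,0]]

```text
time: 10.32
position: [0.5785, -0.3713, 0.1768]
ee_rot: [-2.428, 1.569, -0.785]
force: [0.2, -0.9, -8.8]
opening: 0.0509
```

>>> servo_tool:
  rows:
    - [[0,10,0],[0,0,0]]
    - [[1,35,0],[0,0,0]]
    - [[2,65,0],[0,0,0]]
    - [[3,97,0],[0,0,0]]
    - [[4,129,0],[0,0,0]]
    - [[5,161,0],[0,0,0]]
    - [[6,193,0],[0,0,0]]
    - [[7,225,0],[0,0,0]]

```text
time: 10.98
position: [0.5825, -0.143, 0.1729]
ee_rot: [1.198, 1.565, 2.841]
force: [1.2, 0.7, -8.6]
opening: 0.0511
```

>>> servo_tool:
  rows:
    - [[1,32,0],[0,0,0]]
    - [[2,64,0],[0,0,0]]
    - [[3,96,0],[0,0,0]]
    - [[4,128,0],[0,0,0]]
    - [[6,160,0],[0,0,0]]
    - [[8,192,0],[0,0,0]]
    - [[9,215,0],[0,0,0]]
    - [[9,230,0],[0,0,0]]

```text
time: 11.65
position: [0.5917, 0.0875, 0.1731]
ee_rot: [1.34, 1.566, 2.986]
force: [-0.2, 0.4, -9.7]
opening: 0.0508
```

>>> servo_tool:
  rows:
    - [[0,15,0],[0,0,0]]
    - [[0,24,0],[0,0,0]]
    - [[0,27,0],[0,0,0]]
    - [[0,27,0],[0,0,0]]
    - [[0,27,0],[0,0,0]]

```text
time: 12.07
position: [0.5939, 0.1103, 0.1756]
ee_rot: [2.703, 1.57, -1.939]
force: [0.8, -0.4, -8.5]
opening: 0.0508
```

Run:
```python
from h import *
s,R=st()
b=snap("side","s5")
cv2.imwrite("pics/c5.png",cv2.resize(b[100:240,190:330],None,fx=4,fy=4,interpolation=cv2.INTER_CUBIC))
x,y=.5945,.1152
for z in(.024,.109,.13,.21):u,v=proj("side",[x,y,z]);print(z,(u-190)*4,(v-100)*4)
```

```text
t 12.07 p [593.9 110.3 175.6] x [-0.    -0.001 -1.   ] z [-0.071  0.998 -0.001] zang 94.0 F [ 0.8 -0.4 -8.5] open 50.8 q [ 0.18  0.42 -0.04  1.11 -0.    0.11]
0.024 230.3161163508496 445.49409123875137
0.109 228.43573529299442 361.3784586562325
0.13 227.96191459583076 340.1828996464726
0.21 226.12209326152356 257.88163697017694
```

View pics/c5.png

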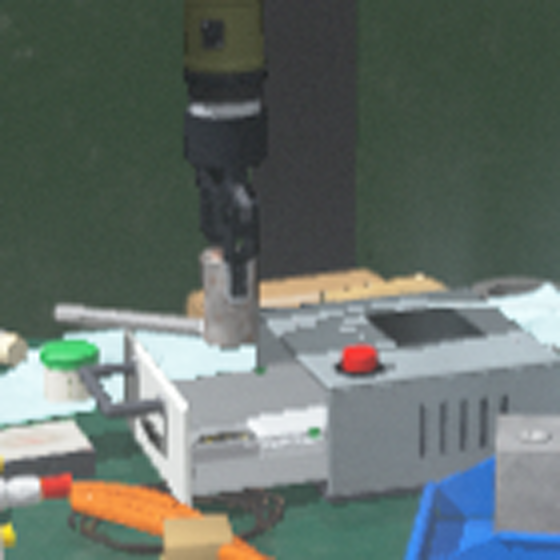

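>>> servo_tool:
  rows:
    - [[-1,3,-15],[0,0,0]]
    - [[-1,3,-35],[0,0,0]]
    - [[-1,3,-55],[0,0,0]]
    - [[-1,3,-75],[0,0,0]]
    - [[-1,3,-88],[0,0,0]]
    - [[-1,3,-95],[0,0,0]]
    - [[-1,3,-98],[0,0,0]]
    - [[-1,3,-98],[0,0,0]]

```text
time: 12.78
position: [0.593, 0.1136, 0.0776]
ee_rot: [1.937, 1.57, -2.704]
force: [0.5, 0.1, -8.6]
opening: 0.0508
```

>>> servo_tool:
  rows:
    - [[0,0,-2],[0,0,0]]
    - [[0,0,-4],[0,0,0]]
    - [[0,0,-5],[0,0,0]]
    - [[0,0,-6],[0,0,0]]
    - [[0,0,-6],[0,0,0]]
    - [[0,0,-6],[0,0,0]]

```text
time: 13.28
position: [0.5931, 0.1144, 0.072]
ee_rot: [-1.528, 1.571, 0.114]
force: [0.3, -0.7, -8.8]
opening: 0.0511
```

>>> servo_tool:
  rows:
    - [[0,0,-1],[0,0,0]]
    - [[0,0,-2],[0,0,0]]
    - [[0,0,-2],[0,0,0]]
    - [[0,0,-2],[0,0,0]]

```text
time: 13.62
position: [0.5929, 0.1143, 0.0697]
ee_rot: [1.741, 1.571, -2.9]
force: [0.2, 0.7, -8.5]
opening: 0.0506
```

>>> servo_tool:
  rows:
    - [[0,0,-1],[0,0,0]]
    - [[0,0,-1],[0,0,0]]
    - [[0,0,-1],[0,0,0]]

```text
time: 13.87
position: [0.5929, 0.1143, 0.0688]
ee_rot: [1.641, 1.571, -3.0]
force: [-0.0, 0.5, -9.3]
opening: 0.0511
```

>>> servo_tool:
  rows:
    - [[0,0,-1],[0,0,0]]
    - [[0,0,-1],[0,0,0]]
    - [[0,0,-1],[0,0,0]]

```text
time: 14.12
position: [0.593, 0.1143, 0.0678]
ee_rot: [1.802, 1.571, -2.839]
force: [0.3, 0.6, -8.9]
opening: 0.0509
```

>>> servo_tool:
  rows:
    - [[0,0,-1],[0,0,0]]
    - [[0,0,-1],[0,0,0]]
    - [[0,0,-1],[0,0,0]]

```text
time: 14.37
position: [0.5932, 0.1144, 0.0676]
ee_rot: [-1.528, 1.57, 0.114]
force: [-1.9, -0.6, -1.9]
opening: 0.051
```

>>> servo_tool:
  rows:
    - [[0,0,0],[0,0,0]]
    - [[0,0,0],[0,0,0]]
    - [[0,0,0],[0,0,0]]
    - [[0,0,0],[0,0,0]]
    - [[0,0,0],[0,0,0]]
    - [[0,0,0],[0,0,0]]
  hand: 80

```text
time: 14.87
position: [0.5934, 0.1144, 0.0671]
ee_rot: [-1.427, 1.57, 0.216]
force: [0.2, 0.3, -0.1]
opening: 0.0797
```

>>> servo_tool:
  rows:
    - [[0,0,20],[0,0,0]]
    - [[0,0,50],[0,0,0]]
    - [[0,0,85],[0,0,0]]
    - [[0,0,120],[0,0,0]]
    - [[0,0,130],[0,0,0]]
    - [[0,0,130],[0,0,0]]

```text
time: 15.37
position: [0.5957, 0.1148, 0.2009]
ee_rot: [-1.457, 1.563, 0.186]
force: [0.7, -0.1, 1.2]
opening: 0.0802
```

>>> servo_tool:
  rows:
    - [[35,-25,0],[0,0,-7]]
    - [[70,-50,0],[0,0,-14]]
    - [[104,-79,0],[0,0,-21]]
    - [[104,-79,0],[0,0,-28]]
    - [[104,-79,0],[0,0,-35]]
    - [[104,-79,0],[0,0,-42]]
    - [[104,-79,0],[0,0,-49]]
    - [[104,-79,0],[0,0,-49]]
  hand: 0

```text
time: 16.03
position: [0.6961, 0.035, 0.1941]
ee_rot: [2.396, 1.567, -3.102]
force: [-0.5, -0.1, -1.3]
opening: -0.0001
```

Run:
```python
from h import *
s,R=st()
a=snap("top","t6");b=snap("side","s6")
c1=cv2.resize(a[130:250,170:270],None,fx=4,fy=4,interpolation=cv2.INTER_CUBIC)
c2=cv2.resize(b[120:240,210:310],None,fx=4,fy=4,interpolation=cv2.INTER_CUBIC)
cv2.imwrite("pics/c6.png",np.hstack([c1,c2]))
print(proj("side",s["position"]),proj("top",s["position"]))
```

```text
t 16.03 p [696.1  35.  194.1] x [-0.004 -0.    -1.   ] z [ 0.707  0.707 -0.003] zang 45.0 F [-0.5 -0.1 -1.3] open -0.1 q [0.05 0.58 0.28 1.27 0.   0.84]
(np.float64(278.5811893380039), np.float64(172.8090233364819)) (np.float64(240.40797861954704), np.float64(160.27460731454664))
```

View pics/c6.png

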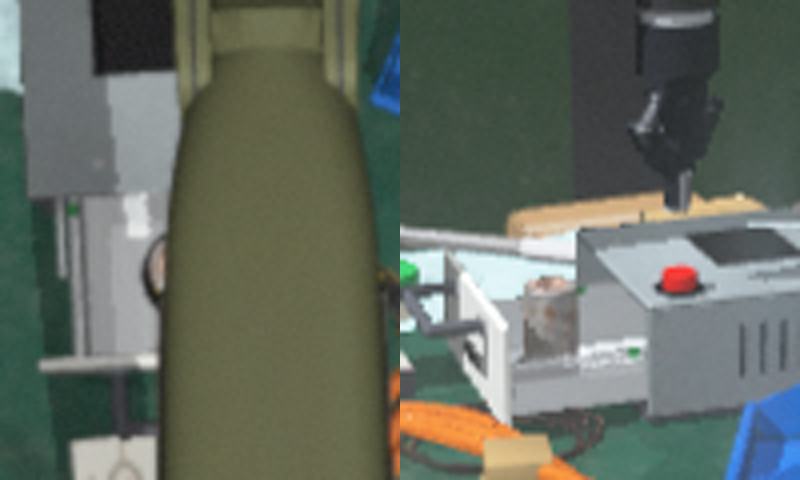

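>>> servo_tool:
  rows:
    - [[1,0,-20],[0,0,0]]
    - [[1,0,-40],[0,0,0]]
    - [[1,0,-50],[0,0,0]]
    - [[1,0,-50],[0,0,0]]
    - [[1,0,-50],[0,0,0]]

```text
time: 16.55
position: [0.6973, 0.0354, 0.146]
ee_rot: [2.417, 1.569, -3.078]
force: [-0.7, 0.6, 0.9]
opening: -0.0002
```

>>> servo_tool:
  rows:
    - [[0,0,-3],[0,0,0]]
    - [[0,0,-6],[0,0,0]]
    - [[0,0,-9],[0,0,0]]
    - [[0,0,-12],[0,0,0]]
    - [[0,0,-14],[0,0,0]]
    - [[0,0,-14],[0,0,0]]

```text
time: 17.05
position: [0.6987, 0.0354, 0.1337]
ee_rot: [-0.672, 1.569, 0.115]
force: [-1.1, 0.6, 2.9]
opening: -0.0002
```

>>> servo_tool:
  rows:
    - [[0,0,-2],[0,0,0]]
    - [[0,0,-4],[0,0,0]]
    - [[0,0,-5.5],[0,0,0]]
    - [[0,0,-5.5],[0,0,0]]
    - [[0,0,-5.5],[0,0,0]]

```text
time: 17.47
position: [0.6986, 0.0354, 0.1276]
ee_rot: [-0.694, 1.57, 0.093]
force: [1.0, 0.3, 2.8]
opening: -0.0005
```

>>> servo_tool:
  rows:
    - [[0,0,30],[0,0,0]]
    - [[0,0,65],[0,0,0]]
    - [[-30,10,75],[0,0,-7]]
    - [[-60,20,75],[0,0,-14]]
    - [[-95,30,75],[0,0,-21]]
    - [[-130,42,75],[0,0,-28]]
    - [[-165,55,75],[0,0,-35]]
    - [[-200,65,75],[0,0,-41]]
  hand: 42

```text
time: 18.13
position: [0.4955, 0.1007, 0.2015]
ee_rot: [3.104, 1.569, -3.114]
force: [0.8, -0.3, -0.2]
opening: 0.0421
```

>>> servo_tool:
  rows:
    - [[-24,9,0],[0,0,0]]
    - [[-24,9,0],[0,0,0]]
    - [[-24,9,0],[0,0,0]]
    - [[-24,9,0],[0,0,0]]

```text
time: 18.47
position: [0.4746, 0.1093, 0.2023]
ee_rot: [-0.353, 1.57, -0.281]
force: [0.2, 0.8, 0.8]
opening: 0.0425
```

Run:
```python
from h import *
s,R=st()
a=snap("top","t7");b=snap("side","s7")
c1=cv2.resize(a[130:250,170:270],None,fx=4,fy=4,interpolation=cv2.INTER_CUBIC)
c2=cv2.resize(b[120:240,200:300],None,fx=4,fy=4,interpolation=cv2.INTER_CUBIC)
cv2.imwrite("pics/c7.png",np.hstack([c1,c2]))
for x in(.465,.475):print([(np.array(proj("side",[x,.108+k*.055,.095]))-[200,120])*4+[400,0] for k in(-1,1)])
```

```text
t 18.47 p [474.6 109.3 202.3] x [ 0.001 -0.    -1.   ] z [0.997 0.072 0.001] zang 4.1 F [0.2 0.8 0.8] open 42.5 q [ 0.23  0.21 -0.28  1.08 -0.    1.73]
[array([460.44218703, 329.59764125]), array([445.92065712, 290.12645165])]
[array([471.44677895, 328.66287208]), array([456.35329927, 289.27705693])]
```

View pics/c7.png

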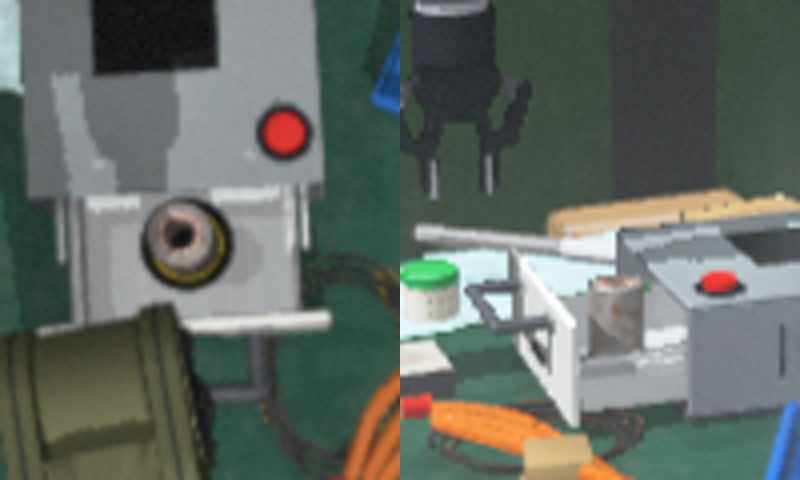

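>>> servo_tool:
  rows:
    - [[20,1,-30],[0,0,0]]
    - [[20,1,-60],[0,0,0]]
    - [[20,1,-90],[0,0,0]]
    - [[20,1,-112],[0,0,0]]
    - [[20,1,-124],[0,0,0]]
    - [[20,1,-124],[0,0,0]]
    - [[20,1,-124],[0,0,0]]

```text
time: 19.15
position: [0.4943, 0.1099, 0.0775]
ee_rot: [-2.945, 1.569, -2.875]
force: [0.5, -0.3, 0.5]
opening: 0.0422
```

>>> servo_tool:
  rows:
    - [[0,0,0],[0,0,0]]
    - [[0,0,0],[0,0,0]]
    - [[0,0,0],[0,0,0]]
    - [[0,0,0],[0,0,0]]
    - [[0,0,0],[0,0,0]]
    - [[0,0,0],[0,0,0]]
    - [[0,0,0],[0,0,0]]
  hand: 0
  squeeze: 30

```text
time: 19.73
position: [0.4955, 0.1105, 0.0795]
ee_rot: [-0.012, 1.568, 0.059]
force: [1.2, -1.1, 5.8]
opening: 0.0127
```

>>> servo_tool:
  rows:
    - [[2,0,0],[0,0,0]]
    - [[5,0,0],[0,0,0]]
    - [[10,1,0],[0,0,0]]
    - [[16,1,0],[0,0,0]]
    - [[22,1,0],[0,0,0]]
    - [[28,2,0],[0,0,0]]
    - [[34,2,0],[0,0,0]]
    - [[40,3,0],[0,0,0]]

```text
time: 20.4
position: [0.5342, 0.1138, 0.0794]
ee_rot: [1.091, 1.57, 1.163]
force: [-1.9, -0.4, 9.5]
opening: 0.0124
```

>>> servo_tool:
  rows:
    - [[6,0,0],[0,0,0]]
    - [[12,1,0],[0,0,0]]
    - [[18,1,0],[0,0,0]]
    - [[24,2,0],[0,0,0]]
    - [[30,2,0],[0,0,0]]
    - [[36,2,0],[0,0,0]]
    - [[41,3,0],[0,0,0]]
    - [[45,3,0],[0,0,0]]

```text
time: 21.07
position: [0.5795, 0.1177, 0.0795]
ee_rot: [1.196, 1.568, 1.268]
force: [-1.7, 4.0, 7.8]
opening: 0.0126
```

>>> servo_tool:
  rows:
    - [[2,0,0],[0,0,0]]
    - [[4,0,0],[0,0,0]]
    - [[6,0,0],[0,0,0]]
    - [[7,0,0],[0,0,0]]
    - [[7,0,0],[0,0,0]]

```text
time: 21.48
position: [0.5866, 0.1183, 0.0795]
ee_rot: [1.201, 1.567, 1.274]
force: [-0.5, 3.8, 6.6]
opening: 0.0123
```

>>> servo_tool:
  rows:
    - [[2,0,0],[0,0,0]]
    - [[4,0,0],[0,0,0]]
    - [[5,0,0],[0,0,0]]
    - [[5,0,0],[0,0,0]]

```text
time: 21.82
position: [0.5915, 0.1187, 0.0795]
ee_rot: [1.276, 1.566, 1.349]
force: [-1.1, 4.1, 5.7]
opening: 0.0128
```

>>> servo_tool:
  rows:
    - [[1,0,0],[0,0,0]]
    - [[2,0,0],[0,0,0]]
    - [[3,0,0],[0,0,0]]
    - [[3,0,0],[0,0,0]]

```text
time: 22.15
position: [0.5917, 0.1188, 0.0794]
ee_rot: [2.135, 1.565, 2.208]
force: [-5.9, 4.8, 10.7]
opening: 0.0128
```

>>> servo_tool:
  rows:
    - [[2,0,0],[0,0,0]]
    - [[2,0,0],[0,0,0]]
    - [[0,0,0],[0,0,0]]
    - [[-3,0,0],[0,0,0]]

```text
time: 22.48
position: [0.5912, 0.1187, 0.0795]
ee_rot: [1.244, 1.566, 1.318]
force: [0.9, 5.5, 3.9]
opening: 0.0131
```

>>> servo_tool:
  rows:
    - [[0,0,0],[0,0,0]]
    - [[0,0,0],[0,0,0]]
    - [[0,0,0],[0,0,0]]
    - [[0,0,0],[0,0,0]]
  hand: 42

```text
time: 22.82
position: [0.5906, 0.1159, 0.0778]
ee_rot: [-2.794, 1.569, -2.723]
force: [0.6, 0.3, 0.7]
opening: 0.0421
```

>>> servo_tool:
  rows:
    - [[0,0,25],[0,0,0]]
    - [[0,0,60],[0,0,0]]
    - [[0,0,100],[0,0,0]]
    - [[-20,-30,120],[0,0,0]]
    - [[-40,-60,120],[0,0,0]]
    - [[-60,-90,120],[0,0,0]]
    - [[-80,-125,120],[0,0,0]]
    - [[-100,-155,120],[0,0,0]]

```text
time: 23.48
position: [0.4898, -0.0404, 0.1983]
ee_rot: [-1.833, 1.57, -1.762]
force: [-0.2, -0.0, -0.2]
opening: 0.042
```

>>> servo_tool:
  rows:
    - [[-30,-30,0],[0,0,0]]
    - [[-60,-60,0],[0,0,0]]
    - [[-80,-90,0],[0,0,0]]
    - [[-80,-120,0],[0,0,0]]
    - [[-80,-120,0],[0,0,0]]

```text
time: 23.9
position: [0.41, -0.163, 0.1985]
ee_rot: [-1.479, 1.568, -1.414]
force: [0.2, -0.3, -0.2]
opening: 0.0424
```

Run:
```python
from h import *
s,R=st()
a=snap("top","t8");b=snap("side","s8")
c1=cv2.resize(a[95:275,120:270],None,fx=2.7,fy=2.7,interpolation=cv2.INTER_CUBIC)
c2=cv2.resize(b[150:270,190:300],None,fx=3.5,fy=4.05,interpolation=cv2.INTER_CUBIC)
cv2.imwrite("pics/c8.png",np.hstack([c1,c2]))
```

```text
t 23.9 p [ 410.  -163.   198.5] x [ 0.    -0.003 -1.   ] z [0.998 0.065 0.   ] zang 3.7 F [ 0.2 -0.3 -0.2] open 42.4 q [-0.38  0.13 -0.39  1.05 -0.    1.13]
```

View pics/c8.png

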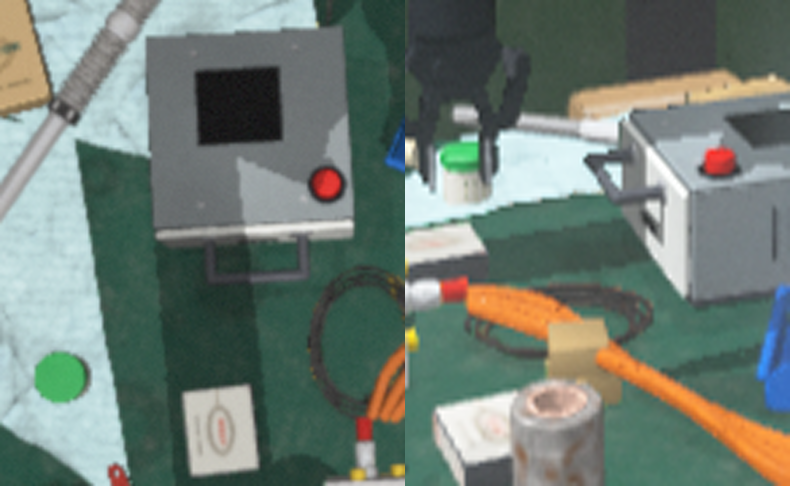

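The tray looks home and the pot and carton are unmoved, but I eased back slightly before opening the fingers. I'll nudge the handle inward once with the fingers shut, to be sure.

>>> servo_tool:
  rows:
    - [[17,35,0],[0,0,0]]
    - [[34,70,0],[0,0,0]]
    - [[51,105,0],[0,0,0]]
    - [[68,140,0],[0,0,0]]
    - [[85,175,0],[0,0,0]]
    - [[102,210,0],[0,0,0]]
    - [[119,245,0],[0,0,0]]
    - [[135,279,0],[0,0,0]]
  hand: 0

```text
time: 24.67
position: [0.5462, 0.124, 0.1979]
ee_rot: [2.802, 1.57, 2.877]
force: [0.5, -1.0, 0.1]
opening: -0.0003
```

>>> servo_tool:
  rows:
    - [[0,0,-30],[0,0,0]]
    - [[0,0,-60],[0,0,0]]
    - [[0,0,-90],[0,0,0]]
    - [[0,0,-115],[0,0,0]]
    - [[0,0,-118],[0,0,0]]
    - [[0,0,-118],[0,0,0]]

```text
time: 25.17
position: [0.5439, 0.1212, 0.0785]
ee_rot: [-3.048, 1.566, -2.975]
force: [0.1, -0.2, 0.6]
opening: 0.0002
```

>>> servo_tool:
  rows:
    - [[5,0,0],[0,0,0]]
    - [[10,0,0],[0,0,0]]
    - [[14,0,0],[0,0,0]]
    - [[17,0,0],[0,0,0]]
    - [[20,0,0],[0,0,0]]
    - [[22,0,0],[0,0,0]]
    - [[22,0,0],[0,0,0]]

```text
time: 25.75
position: [0.5688, 0.1203, 0.0807]
ee_rot: [0.157, 1.57, 0.228]
force: [0.4, -0.1, -0.6]
opening: 0.0001
```

>>> servo_tool:
  rows:
    - [[2,0,0],[0,0,0]]
    - [[4,0,0],[0,0,0]]
    - [[6,0,0],[0,0,0]]
    - [[6,0,0],[0,0,0]]

```text
time: 26.08
position: [0.571, 0.1201, 0.0799]
ee_rot: [3.101, 1.565, -3.111]
force: [-6.3, 0.6, 4.5]
opening: 0.0002
```

>>> servo_tool:
  rows:
    - [[1,0,0],[0,0,0]]
    - [[2,0,0],[0,0,0]]
    - [[3,0,0],[0,0,0]]
    - [[3,0,0],[0,0,0]]

```text
time: 26.42
position: [0.5711, 0.1201, 0.0798]
ee_rot: [3.087, 1.56, -3.124]
force: [-13.2, -0.6, 7.9]
opening: 0.0001
```

Hard stop confirmed: 13 N with no further motion. I'll back off clear and hand in.

>>> servo_tool:
  rows:
    - [[-10,0,0],[0,0,0]]
    - [[-30,0,0],[0,0,0]]
    - [[-40,0,20],[0,0,0]]
    - [[-40,0,60],[0,0,0]]
    - [[-50,0,100],[0,0,0]]
    - [[-60,-30,120],[0,0,0]]
    - [[-60,-60,120],[0,0,0]]
    - [[-60,-60,120],[0,0,0]]

```text
time: 27.08
position: [0.5179, 0.0569, 0.2026]
ee_rot: [-0.539, 1.566, -0.471]
force: [-0.2, -0.5, -0.8]
opening: -0.0001
```

Run:
```python
from h import *
st(); a=cv2.imread("pics/t0.png"); b=snap("top","t9")
def green(i):
    h=cv2.cvtColor(i,cv2.COLOR_BGR2HSV); m=(h[...,1]>120)&(h[...,2]>110)&(abs(h[...,0].astype(int)-65)<15); m[:,170:]=0;m[:215]=0;m[255:]=0
    v,u=np.nonzero(m);return u.mean(),v.mean()
def white(i):
    h=cv2.cvtColor(i,cv2.COLOR_BGR2HSV); m=(h[...,1]<50)&(h[...,2]>150); m[:,:184]=0;m[:,220:]=0;m[:232]=0;m[275:]=0
    v,u=np.nonzero(m);return u.mean(),v.mean()
print(green(a),green(b),white(a),white(b))
ctrl.hand_in()
```

```text
t 27.08 p [517.9  56.9 202.6] x [ 0.004 -0.002 -1.   ] z [0.998 0.068 0.004] zang 3.9 F [-0.2 -0.5 -0.8] open -0.1 q [ 0.11  0.26 -0.21  1.09 -0.    1.61]
(np.float64(73.17657822506862), np.float64(235.98170173833486)) (np.float64(73.91541353383458), np.float64(235.88345864661653)) (np.float64(201.18356164383562), np.float64(253.93561643835616)) (np.float64(194.46107784431138), np.float64(253.9760479041916))
the job is handed in; nothing more can be done
```

The smaller bush is loaded in the inspection unit and the tray is fully home. I handed the job in at about 27 s, with the gripper clear of everything.

- **Tray out and bush placed:** I pulled the tray to its end stop, and the green bands showed it locked. I then stood the bush upright near the middle of the pad, as both cameras confirmed.
- **Release and push home:** I pressed the release button about 10 mm down and the latch let go. The tray coasted further in than the stated 10 mm, to about 26 mm, and the bush was still standing centrally on the pad. I pushed the tray in gently by its handle, then pressed again with shut fingers. It held at 13 N without moving, so it is against the stop.

**Checks that are less certain:**
- The bush can't be seen with the tray shut. The last view of it standing was just before the gentle push, which met no unusual force.
- The last automatic comparison for the carton disagreed, showing a 7-pixel sideways shift. I think the arm was covering part of it, because the picture just before showed it in place, but I did not confirm this with another view.
- The pot's comparison matched to within a pixel, but its colour mask also picked up other green areas. The pictures also show the pot in place.

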